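# Close the test-tile tub and shelve it on the plank

## Task

Put the oblong lid on the open oblong tub of glaze test tiles and press it straight down until both end clips have snapped under the rim and it sits flush all round. Then set the closed tub on the narrow raised plank, upright, centred across the plank's width and lengthways along it, beside the clay cup already there. Keep the tub upright throughout and leave the square lid, the cup and the other things where they are.

Things in the scene. Friction and masses are not known exactly. Their poses are not given: they have to be found in the camera images.
- tub: Open oblong white plastic tub of upright tiles, on the table, about 220 g. Origin: centre of its underside; x along its length, z up. Body 96 x 50 mm, overall height 56 mm; a flange 106 x 58 mm, 4 mm thick, runs round the rim (52 to 56 mm above the origin). The tiles are fixed and stay below the rim. A half turn makes no difference.
- lid: Oblong white plastic lid that fits the tub, lying right way up, about 70 g. Origin: centre of its skirt's foot; x along its length, z up. 122 x 74 mm at the foot, narrowing upward; plate top 19 mm above the origin. The flared skirt finds the tub from up to 3 mm off, either way round. Fully home, its origin is 40 mm above the tub's (not snapped: about 50), with 1 mm of play.
- lid_rib (a point): Top centre of the straight grip rib on the lid, 41 mm above the lid's origin: 60 mm long (lid's x), 16 mm wide, standing 22 mm above the plate. The place to hold the lid; once snapped on, the lid carries the tub when lifted by the rib.
- lid_clip (a point): The spring clip in the middle of the lid's +x short end (one like it at the -x end), 53 mm from the lid's centre. The clips slide over the tub's flange and snap under it; this takes about 10 N in all, pressed straight down at the rib.
- plank_top (a point): Middle of the top face of a fixed wooden plank raised on two clay props; the top is 90 mm above the table. x along the plank, y across it, z up. The plank is 300 mm long, 66 mm wide, 16 mm thick. The cup stands near its +x end; the tub's place is on the free rest, about 40 mm towards -x from this point.
- other_lid: Square white plastic lid of another container, 110 x 110 mm at its foot, with a 50 mm rib on top, 41 mm high in all; does not fit; leave alone. Origin: centre of its underside.
- cup: Clay cup, 64 mm across the rim, 62 mm high, standing on the plank about 105 mm from the middle, towards +x; leave alone. Origin: centre of its underside.
- bowl: Clay bowl on the table, 100 mm across, 48 mm high; leave alone. Origin: centre of its underside.
- round_tub: Round open white plastic tub, 86 mm across, 55 mm high; leave alone. Origin: centre of its underside.
- spatula: Small spatula with a wooden handle, 170 mm long, lying on the table; leave alone. Its x runs along it.
- brush: Brush with a wooden handle, 120 mm long, lying on the table; leave alone. Its x runs along it.
- jar: Small closed jar, 54 mm across, 65 mm high; leave alone. Origin: centre of its underside.
Things that resemble listed ones, but are neither listed nor needed, are in the scene too. Leave any purple look-alike of the lid alone.

How it is judged:
By the outcome, as a careful person would: the job done as asked, in the order asked, and still so for the second after the job is handed in, with the robot touching nothing.
It also fails if it takes over 51 s, if anything falls off the work surface, if the arm or the gripper's body presses on something with over 40 N, if the wrist force passes 120 N, or if a joint passes its speed limit or range.

## Robot

A 6-joint arm with a two-finger parallel gripper is mounted at the origin on the work surface. World frame = base frame: x ahead of the robot, y to its left, z up, the work surface at z = 0. Lengths are in m, angles in rad, forces in N, time in s.
With the tool pointing down it reaches from about 0.3 to 0.95 m from the base axis. Payload 3.1 kg.
Tool frame: the origin (TCP) lies at the very end of the fingers, on their centre line; the grasp point (between the pads) lies 19 mm behind it; z points along the fingers, y is the direction in which the jaws open and shut (so a half turn about z gives the same grasp; the last joint's range is limited). The gripper opens to 85 mm and grips with 20 to 120 N. Pads are 22 mm wide; open, the fingers measure 114 mm over their backs; the gripper's body (76 mm by 85 mm) begins 54 mm behind the grasp point. The pads swing forward as they close: fully open they stand 13 mm farther back than shut.
Start: joints at [1.252, 0.308, 1.634, -0, 1.2, -0.07], TCP at [0.154, 0.606, 0.231] pointing down, gripper open.
Joint ranges: [-3.06, 3.06], [-0.79, 1.96], [0.05, 2.63], [-1.19, 4.34], [0.05, 2.64], [-2.94, 2.94]. Speed limits (rad/s): [2.79, 2.79, 3.14, 3.14, 3.14, 3.14].

## Interface

Orientations are given as a unit quaternion [x, y, z, w].
In Python, from station import env gives the robot as it stands.
- The arm moves only by the tool drive_tool, never from a script. Its argument "plan" is a list of rows, each a list of 3 entries, a list of its own where there are three numbers: the shift along the tool's x, y, z in cm, then the turn about the tool's z in degrees, then the opening, from 0 (shut) to 1 (fully open). In form: [[[dx, dy, dz], yaw, hand], ...]. A call has 1 to 5 rows; each row shifts and turns the commanded pose from where the row before left it, along the tool's axes as they then stand; what a row does not reach is not made up. A row lasts 1/10 s, in which the tool goes at most 50 mm and 8.59 degrees, less where a joint would pass 70% of its speed; a pose out of reach is approached as far as the arm can. A call with a gripper value outside its range is refused whole. The fingers move at their own pace and stop on an object; "squeeze" is the grip in N (left out, the last holds). Time passes only in rows, so rows that do not move let the fingers close. It gives the time, the measured TCP pose, the force and the opening at its end, in the units of the state.
- env.read_state(): the state, without advancing time (a new reading comes with each control period).
- env.snapshot(name): name is "scene" or "side" or "wrist"; returns a dict with "frame" (400x640x3 uint8, blue, green, red), "camera_matrix" (3x3 intrinsics, pixels), "dist" ([k1, k2, p1, p2, k3] as OpenCV has them; the pictures are not rectified), "R" (3x3) and "t" (3): a world point X has camera coordinates R X + t; the wrist camera has in their place "tool_from_camera" (4x4, takes a point from camera to tool coordinates, whose origin is the TCP and whose axes are the flange's). Camera axes: x right, y down, z forward; pixel columns grow to the right and rows downward; lengths in m; the calibration is good to about 2 mm. A picture is of the moment at which its call begins: read the wrist's pose just before it. There is no depth.
- env.job_done(): hands the job in, once; it reports no verdict.
The state is a dict: "time": time; "qpos": joint angles; "qd": joint speeds; "joint_efforts": joint torques, N m; "ee_pos": TCP position; "orientation": TCP orientation; "force": force on the tool from outside, world axes, zero at the start; "wrist_torque": the same for the moment, N m; "opening": finger opening in m.
Only numpy, scipy, OpenCV 4.12 (cv2) and the standard library are available. Lean on these libraries where they do the work, as an engineer would, in place of code of your own. Each camera call takes 0.05 s, during which the arm holds its last target.

## Working session

There is one attempt and no reset: what is moved stays moved. The work goes in short steps, Python scripts to look and compute and a tool call to move; the robot and the scene stay as the last step left them, time stands still between calls to the robot, and variables do not carry over. Pictures are saved under pics/ and viewed, and the job is handed in when it is done.

Besides the shell and the picture viewer there is one more tool, called after "Request:" by a JSON object that holds its "name" and its "arguments". drive_tool: Moves the arm, as the interface text tells. Its arguments: {"type":"object","properties":{"plan":{"type":"array"},"squeeze":{"type":"number"}},"required":["plan"]}

```bash
ls; mkdir -p pics; python3 - <<'E'
from station import env
import cv2,pickle
s=env.read_state();print(s)
for n in("scene","side","wrist"):
    d=env.snapshot(n);cv2.imwrite(f"pics/{n}0.png",d["frame"]);pickle.dump(d,open(f"{n}0.pkl","wb"))
    print(n,d["camera_matrix"],d["dist"],d.get("R"),d.get("t"),d.get("tool_from_camera"))
E
```

```text
pics
{'time': 0.0, 'qpos': array([ 1.25228691e+00,  3.08982694e-01,  1.63516244e+00,  4.38085770e-05,
        1.19970513e+00, -6.96887837e-02]), 'qd': array([-0.00072583,  0.0006438 , -0.00042716, -0.00099195, -0.00036571,
       -0.00017869]), 'joint_efforts': array([-6.23837332e-04, -4.15261388e+01, -2.76663101e+01, -2.17259367e-04,
        1.02063650e-02, -9.38419987e-06]), 'ee_pos': array([0.15366701, 0.60498237, 0.23007245]), 'orientation': array([ 1.24097456e-01,  9.92269392e-01, -1.10367648e-03, -2.37748844e-04]), 'force': array([ 0.73047621, -0.01539627,  0.06556138]), 'wrist_torque': array([ 0.0126458 , -0.07117018, -0.01666372]), 'opening': 0.08535645037427891}
scene [[411.13544878   0.         313.00242397]
 [  0.         411.13544878 201.27789346]
 [  0.           0.           1.        ]] [-0.03783153  0.          0.          0.          0.        ] [[ 0.84938093  0.52776685 -0.0037669 ]
 [ 0.39411489 -0.63899805 -0.66057168]
 [-0.35103488  0.5595924  -0.75075353]] [-0.4913542  -0.15571801  1.40406304] None
side [[504.74478768   0.         323.61443978]
 [  0.         504.74478768 198.94941865]
 [  0.           0.           1.        ]] [-0.01538547  0.          0.          0.          0.        ] [[ 0.98537079 -0.17036914  0.00433262]
 [-0.09238201 -0.55533161 -0.82648192]
 [ 0.14321305  0.81399089 -0.56294659]] [-0.56597361  0.12207481  1.42282216] None
wrist [[318.10846074   0.         315.23807263]
 [  0.         318.10846074 203.15449018]
 [  0.           0.           1.        ]] [-0.03932167  0.          0.          0.          0.        ] None None [[-8.73847286e-04 -9.62697015e-01 -2.70580291e-01  6.85902281e-02]
 [ 9.99999578e-01 -9.17978616e-04  3.65449982e-05  1.63918107e-04]
 [-2.83568681e-04 -2.70580145e-01  9.62697411e-01 -1.42208110e-01]
 [ 0.00000000e+00  0.00000000e+00  0.00000000e+00  1.00000000e+00]]
```

View pics/scene0.png

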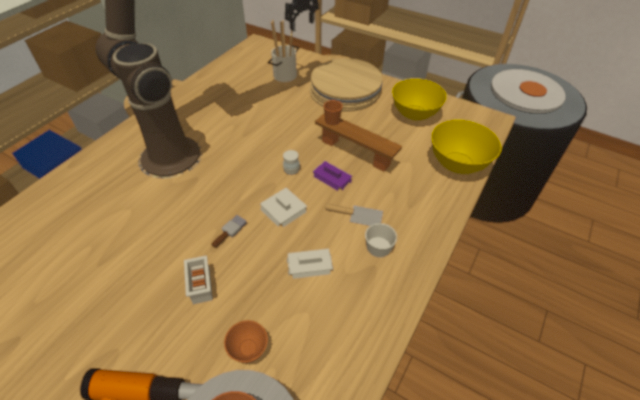

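View pics/side0.png

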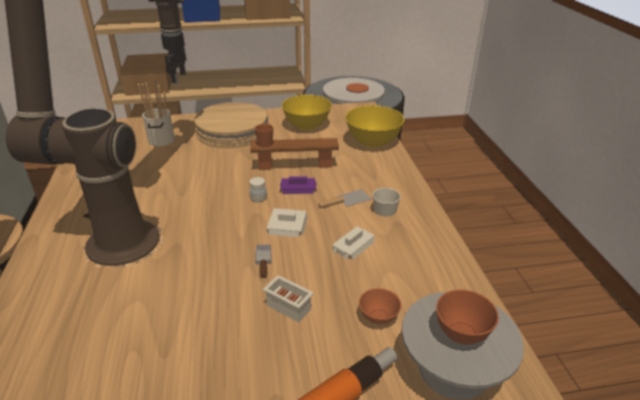

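View pics/wrist0.png

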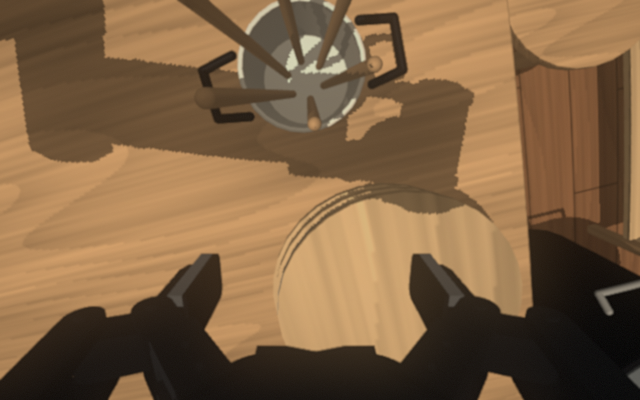

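The scene view shows the tub at (198,280), the oblong white lid with rib at (310,263), the square lid at (284,206), the purple look-alike at (332,175), and the plank at (358,135) with the cup at (332,112). The side view shows the tub at (288,297), the lid at (354,242), the square lid at (287,222) and the plank at (295,147). I'll measure these and crop the candidates.

```bash
cat > h.py <<'E'
import numpy as np,cv2,pickle
from scipy.spatial.transform import Rotation as Ro
def cam(d,st=None):
    if d.get("R") is not None: return np.array(d["R"]),np.array(d["t"])
    T=np.array(d["tool_from_camera"]);W=np.eye(4);W[:3,:3]=Ro.from_quat(st["orientation"]).as_matrix();W[:3,3]=st["ee_pos"]
    C=np.linalg.inv(W@T);return C[:3,:3],C[:3,3]
def rays(d,px,st=None):
    R,t=cam(d,st);p=cv2.undistortPoints(np.array(px,float).reshape(-1,1,2),d["camera_matrix"],d["dist"]).reshape(-1,2)
    v=np.c_[p,np.ones(len(p))]@R;return -R.T@t,v
def onz(d,px,z,st=None):
    o,v=rays(d,px,st);s=(z-o[2])/v[:,2];return o+v*s[:,None]
def proj(d,X,st=None):
    R,t=cam(d,st);return cv2.projectPoints(np.array(X,float).reshape(-1,1,3),cv2.Rodrigues(R)[0],t,d["camera_matrix"],d["dist"])[0].reshape(-1,2)
def tri(ds,pxs):
    A=np.zeros((3,3));b=np.zeros(3)
    for d,p in zip(ds,pxs):
        o,v=rays(d,[p]);v=v[0]/np.linalg.norm(v[0]);P=np.eye(3)-np.outer(v,v);A+=P;b+=P@o
    return np.linalg.solve(A,b)
E
python3 - <<'E'
from h import *
sc,si=[pickle.load(open(n+"0.pkl","rb")) for n in("scene","side")]
for nm,a,b in [("tub",(198,266),(288,288)),("lid",(310,261),(354,239)),("sq",(284,204),(287,219)),("plank",(358,135),(295,147)),("cup",(332,107),(264,130)),("purple",(332,173),(298,183))]:
    print(nm,tri([sc,si],[a,b]).round(3))
for n,d in(("scene",sc),("side",si)):
    hsv=cv2.cvtColor(d["frame"],cv2.COLOR_BGR2HSV)
    m=((hsv[...,1]<60)&(hsv[...,2]>120)).astype(np.uint8)
    for c in cv2.findContours(m,cv2.RETR_EXTERNAL,cv2.CHAIN_APPROX_NONE)[0]:
        if 150<cv2.contourArea(c)<4000: print(n,cv2.contourArea(c),cv2.minAreaRect(c))
crops=[]
for d,cs in((sc,[(310,263),(198,280),(358,135)]),(si,[(354,242),(288,297),(295,147)])):
    crops.append(np.hstack([cv2.resize(d["frame"][y-40:y+40,x-50:x+50],None,fx=2.6,fy=2.6,interpolation=cv2.INTER_CUBIC) for x,y in cs]))
cv2.imwrite("pics/crop0.png",np.vstack(crops))
E
```

```text
tub [ 0.429 -0.309  0.059]
lid [ 0.641 -0.116  0.018]
sq [0.466 0.015 0.014]
plank [0.534 0.356 0.069]
cup [0.431 0.357 0.142]
purple [0.524 0.204 0.016]
scene 1906.5 ((235.5, 385.0), (28.0, 113.0), 90.0)
scene 876.5 ((197.06561279296875, 279.2213439941406), (43.54769515991211, 24.17304229736328), 84.80557250976562)
scene 902.5 ((309.3071594238281, 263.1109313964844), (23.894033432006836, 42.413368225097656), 83.2901611328125)
scene 189.5 ((233.50003051757812, 224.50003051757812), (11.31370735168457, 21.21320343017578), 45.0)
scene 976.0 ((373.2212219238281, 226.36093139648438), (54.24571990966797, 29.1862850189209), 55.124671936035156)
scene 908.0 ((283.1705627441406, 206.9823455810547), (30.065025329589844, 37.88806915283203), 57.52880859375)
scene 217.0 ((291.0, 161.0), (20.0, 14.0), 90.0)
scene 2286.0 ((528.2059326171875, 89.17648315429688), (76.6412582397461, 39.04823303222656), 14.03624439239502)
scene 737.5 ((452.38995361328125, 68.86697387695312), (48.56179428100586, 18.6776123046875), 16.699243545532227)
scene 1313.0 ((14.299997329711914, 64.0999984741211), (38.9075851440429
[... 1198 characters left out ...]
4.0 ((257.5, 189.0), (22.0, 15.0), 90.0)
side 365.0 ((262.78021240234375, 101.48249816894531), (11.789496421813965, 61.2554817199707), 86.42366790771484)
side 512.5 ((108.04212951660156, 62.682579040527344), (58.46347427368164, 10.868210792541504), 77.00537872314453)
side 872.0 ((140.1050567626953, 43.22893524169922), (29.334444046020508, 46.322288513183594), 75.65067291259766)
side 820.0 ((607.5, 13.0), (26.0, 63.0), 90.0)
side 299.0 ((131.0, 4.0), (8.0, 46.0), 90.0)
side 201.0 ((95.70588684082031, 10.823530197143555), (24.73863410949707, 11.156637191772461), 75.96376037597656)
side 1117.0 ((2.924304723739624, 61.125877380371094), (122.10297393798828, 15.542876243591309), 83.32553100585938)
```

View pics/crop0.png

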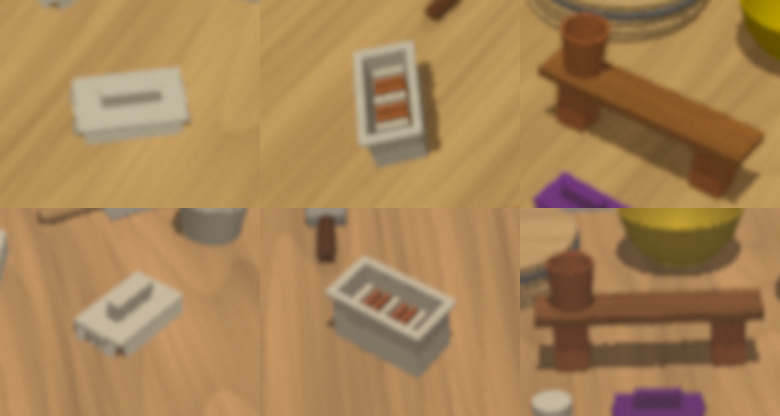

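The crops confirm it: the white oblong lid with the straight lengthways rib and a notched clip end is at (310,263). The square one doesn't fit and the purple one is the decoy. Next I'll get yaws and the plank axes.

```bash
cat >> h.py <<'E'
def tool_yaw(st):  # world angle of tool x
    R=Ro.from_quat(st["orientation"]).as_matrix();return np.arctan2(R[1,0],R[0,0])
def plan(st,tgt,jaw_deg=None,xdeg=None):
    """shift (cm) in current tool axes and yaw to turn; jaw_deg = world angle of tool y (mod 180)"""
    R=Ro.from_quat(st["orientation"]).as_matrix();d=R.T@(np.array(tgt)-st["ee_pos"])*100
    out=[d.round(2)]
    if jaw_deg is not None:
        jy=np.degrees(np.arctan2(R[1,1],R[0,1]));e=(jaw_deg-jy+90)%180-90; out+=["yaw",round(-e,2)]
    return out
E
python3 - <<'E'
from h import *
from station import env
sc,si=[pickle.load(open(n+"0.pkl","rb")) for n in("scene","side")]
def crop2px(k,c): return (c[0]/2.6+k[0]-50,c[1]/2.6+k[1]-40)
L=(310,263);P=onz(sc,[crop2px(L,(101,97)),crop2px(L,(160,93))],.041);print("rib",P.round(3),np.linalg.norm(P[1]-P[0]),P.mean(0),np.degrees(np.arctan2(*(P[1]-P[0])[[1,0]])))
T=(198,280);c=[(353-260,52),(412-260,41),(424-260,138),(365-260,152)]
# rim outer corners
c=[(353-260,52),(412-260,42),(426-260,137),(366-260,152)]
P=onz(sc,[crop2px(T,x) for x in c],.056);print("tub",P.round(3),P.mean(0),[np.linalg.norm(P[i]-P[i-1]).round(3) for i in range(4)])
K=(358,135);c=[(538-520,73),(570-520,50),(763-520,137),(737-520,163)]
P=onz(sc,[crop2px(K,x) for x in c],.09);print("plank",P.round(3),P.mean(0),[np.linalg.norm(P[i]-P[i-1]).round(3) for i in range(4)])
K=(295,147);c=[(537-520,292-208),(757-520,290-208),(763-520,317-208),(535-520,325-208)]
P=onz(si,[crop2px(K,x) for x in c],.09);print("plank",P.round(3),P.mean(0),[np.linalg.norm(P[i]-P[i-1]).round(3) for i in range(4)])
st=env.read_state()
E
```

```text
rib [[ 0.624 -0.143  0.041]
 [ 0.672 -0.108  0.041]] 0.05958532941266964 [ 0.6478685  -0.12524149  0.041     ] 36.31778795203262
tub [[ 0.376 -0.307  0.056]
 [ 0.418 -0.267  0.056]
 [ 0.501 -0.341  0.056]
 [ 0.464 -0.382  0.056]] [ 0.4397478  -0.32421151  0.056     ] [np.float64(0.115), np.float64(0.058), np.float64(0.111), np.float64(0.056)]
plank [[0.391 0.314 0.09 ]
 [0.401 0.378 0.09 ]
 [0.688 0.352 0.09 ]
 [0.681 0.293 0.09 ]] [0.54042467 0.33425844 0.09      ] [np.float64(0.291), np.float64(0.064), np.float64(0.288), np.float64(0.06)]
plank [[0.389 0.393 0.09 ]
 [0.679 0.351 0.09 ]
 [0.672 0.276 0.09 ]
 [0.381 0.303 0.09 ]] [0.5302524  0.33097112 0.09      ] [np.float64(0.091), np.float64(0.293), np.float64(0.075), np.float64(0.292)]
```

```bash
python3 - <<'E'
from h import *
from station import env
st=env.read_state()
R=Ro.from_quat(st["orientation"]).as_matrix();print(R.round(3))
print(plan(st,[.645,-.122,.2],-54), plan(st,[.645,-.122,.2],126))
E
```

```text
[[-0.969  0.246 -0.001]
 [ 0.246  0.969 -0.002]
 [ 0.    -0.002 -1.   ]]
[array([-65.52, -58.37,   3.13]), 'yaw', np.float64(-50.26)] [array([-65.52, -58.37,   3.13]), 'yaw', np.float64(-50.26)]
```

Request:
{"name": "drive_tool", "arguments": {"plan": [[[-3.3, -2.9, 0.1], 0, 1], [[-3.3, -2.9, 0.1], 0, 1], [[-3.3, -2.9, 0.1], 0, 1], [[-3.3, -2.9, 0.1], 0, 1], [[-3.3, -2.9, 0.1], 0, 1]]}}

```text
time: 0.65
ee_pos: [0.2786, 0.4229, 0.2259]
orientation: [0.124, 0.992, -0.0, -0.0]
force: [1.2, -0.1, -0.2]
opening: 0.0852
```

Request:
{"name": "drive_tool", "arguments": {"plan": [[[-3.3, -2.9, 0.1], 0, 1], [[-3.3, -2.9, 0.1], 0, 1], [[-3.3, -2.9, 0.1], 0, 1], [[-3.3, -2.9, 0.1], 0, 1], [[-3.3, -2.9, 0.1], 0, 1]]}}

```text
time: 1.15
ee_pos: [0.4029, 0.2418, 0.2212]
orientation: [0.124, 0.992, 0.0, 0.0]
force: [0.7, 0.8, -0.2]
opening: 0.0858
```

Request:
{"name": "drive_tool", "arguments": {"plan": [[[-3.3, -2.9, 0.1], 0, 1], [[-3.3, -2.9, 0.1], 0, 1], [[-3.3, -2.9, 0.1], 0, 1], [[-3.3, -2.9, 0.1], 0, 1], [[-3.3, -2.9, 0.1], 0, 1]]}}

```text
time: 1.65
ee_pos: [0.5271, 0.0606, 0.2161]
orientation: [0.124, 0.992, 0.0, -0.0]
force: [1.1, -0.4, 0.1]
opening: 0.0853
```

Request:
{"name": "drive_tool", "arguments": {"plan": [[[-3.3, -2.9, 0.1], 0, 1], [[-3.3, -2.9, 0.1], 0, 1], [[-3.3, -2.9, 0.1], 0, 1], [[-3.3, -2.9, 0.1], 0, 1], [[-3.3, -2.9, 0.1], 0, 1]]}}

```text
time: 2.15
ee_pos: [0.6513, -0.1205, 0.2107]
orientation: [0.124, 0.992, 0.0, -0.0]
force: [0.6, 1.3, 0.8]
opening: 0.0852
```

Request:
{"name": "drive_tool", "arguments": {"plan": [[[0, 0, 0], -8, 1], [[0, 0, 0], -8, 1], [[0, 0, 0], -8, 1], [[0, 0, 0], -8, 0.5], [[0, 0, 0], -8, 0.5]]}}

```text
time: 2.65
ee_pos: [0.6504, -0.1189, 0.2106]
orientation: [-0.225, 0.974, 0.0, -0.001]
force: [-0.7, 0.1, 0.1]
opening: 0.0595
```

Request:
{"name": "drive_tool", "arguments": {"plan": [[[0, 0, 0], -8, 0.6], [[0, 0, 0], -2, 0.6], [[0, 0, 0], 0, 0.6]]}}

```text
time: 2.95
ee_pos: [0.6504, -0.1189, 0.2107]
orientation: [-0.307, 0.952, 0.0, -0.0]
force: [1.0, 0.2, -0.0]
opening: 0.0514
```

```bash
cat > snap.py <<'E'
import sys
from h import *
from station import env
st=env.read_state();n,o=sys.argv[1],sys.argv[2]
d=env.snapshot(n);pickle.dump((d,st),open(o+".pkl","wb"));cv2.imwrite(f"pics/{o}.png",d["frame"])
print(st["time"],st["ee_pos"].round(4),np.degrees(tool_yaw(st)).round(2),st["force"].round(1),st["opening"],st["qpos"].round(2))
E
python3 snap.py wrist w1
```

```text
2.95 [ 0.6504 -0.1189  0.2107] -144.27 [ 1.   0.2 -0. ] 0.05138910512005998 [-0.25  0.4   1.56 -0.    1.19 -2.44]
```

View pics/w1.png

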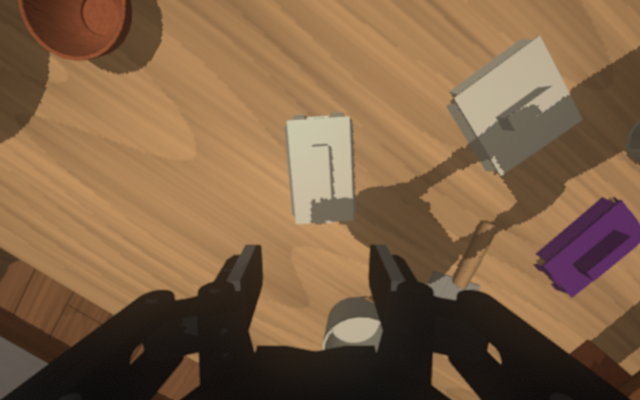

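The wrist view shows the oblong lid at (321,168), the square lid at (515,105) and the purple one at (590,245). I'll enlarge the lid and measure it.

```bash
python3 - <<'E'
from h import *
d,st=pickle.load(open("w1.pkl","rb"))
cv2.imwrite("pics/w1c.png",cv2.resize(d["frame"][105:235,270:380],None,fx=4.5,fy=4.5,interpolation=cv2.INTER_CUBIC))
print(proj(d,[st["ee_pos"]],st))
E
```

```text
[[314.99543127 259.12212252]]
```

View pics/w1c.png

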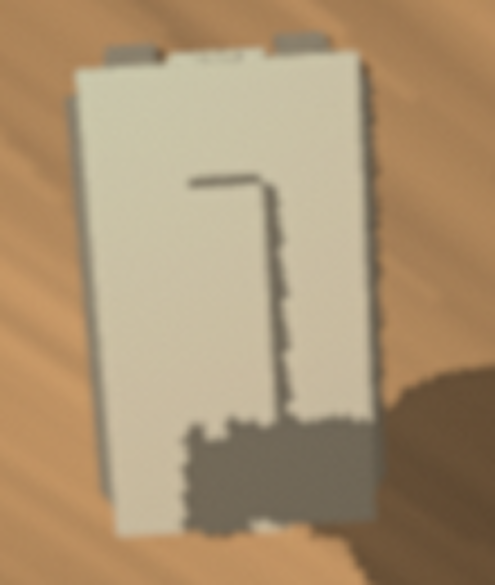

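```bash
python3 - <<'E'
from h import *
d,st=pickle.load(open("w1.pkl","rb"))
f=lambda c:[(x/4.5+270,y/4.5+105) for x,y in c]
P=onz(d,f([(75,70),(360,52),(377,518),(118,535)]),.019,st);print(P.round(4),P.mean(0).round(4),[np.linalg.norm(P[i]-P[i-1]).round(4) for i in range(4)])
for a,b in((0,3),(1,2),):v=P[a]-P[b];print(np.degrees(np.arctan2(v[1],v[0])))
v=P[1]-P[0];print("y-dir",np.degrees(np.arctan2(v[1],v[0])))
Q=onz(d,f([(190,181),(262,178),(283,418)]),.041,st);print(Q.round(4),np.linalg.norm(Q[1]-Q[0]))
v=Q[1]-Q[2];print(np.degrees(np.arctan2(v[1],v[0])))
v=Q[1]-Q[0];print("rib y-dir",np.degrees(np.arctan2(v[1],v[0])))
E
```

```text
[[ 0.6168 -0.1785  0.019 ]
 [ 0.576  -0.1285  0.019 ]
 [ 0.6618 -0.0578  0.019 ]
 [ 0.7026 -0.1071  0.019 ]] [ 0.6393 -0.118   0.019 ] [np.float64(0.1116), np.float64(0.0646), np.float64(0.1112), np.float64(0.064)]
-140.21363005341288
-140.51935451570714
y-dir 129.20485297116682
[[ 0.6202 -0.1439  0.041 ]
 [ 0.6106 -0.1317  0.041 ]
 [ 0.6509 -0.0962  0.041 ]] 0.015531852081934017
-138.6525779735089
rib y-dir 128.05363594082488
```

```bash
python3 - <<'E'
from h import *
from station import env
st=env.read_state();print(plan(st,[.639,-.1183,.0225],129.5))
E
```

```text
[array([ 0.89,  0.7 , 18.83]), 'yaw', np.float64(-3.8)]
```

Request:
{"name": "drive_tool", "arguments": {"plan": [[[0.9, 0.7, 4.0], 0, 0.6], [[0, 0, 4.0], -3.8, 0.6], [[0, 0, 4.0], 0, 0.6], [[0, 0, 2.0], 0, 0.6], [[0, 0, 0], 0, 0.6]]}}

```text
time: 3.5
ee_pos: [0.6354, -0.1175, 0.0665]
orientation: [-0.338, 0.941, 0.003, -0.004]
force: [-1.6, 0.5, -0.2]
opening: 0.0511
```

```bash
python3 snap.py wrist w2; python3 - <<'E'
from h import *
d,st=pickle.load(open("w2.pkl","rb"));print(plan(st,[.639,-.1183,.0225],129.5))
E
```

```text
3.5 [ 0.6354 -0.1175  0.0665] -140.5 [-1.6  0.5 -0.2] 0.05113962988440212 [-0.25  0.54  1.67 -0.    0.94 -2.51]
[array([-0.25, -0.32,  4.4 ]), 'yaw', np.float64(0.0)]
```

View pics/w2.png

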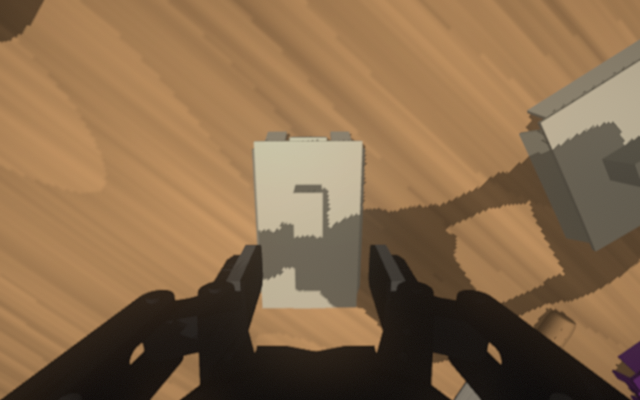

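The wrist view shows the lid plate corners at about (254,142), (363,142), (357,307) and (263,308), with the rib between the fingers.

```bash
python3 - <<'E'
from h import *
from station import env
d,st=pickle.load(open("w2.pkl","rb"))
P=onz(d,[(254,142),(363,142),(357,307),(263,308)],.019,st);print(P.round(4),P.mean(0).round(4))
Q=onz(d,[(294,192),(324,192)],.041,st);print(Q.mean(0)+.03*np.array([np.cos(.6894),np.sin(.6894),0]))
st=env.read_state();print(st["ee_pos"],st["orientation"],plan(st,P.mean(0)*[1,1,0]+[0,0,.0225],129.5))
E
```

```text
[[ 0.6173 -0.1785  0.019 ]
 [ 0.5765 -0.1288  0.019 ]
 [ 0.6622 -0.0578  0.019 ]
 [ 0.7035 -0.1072  0.019 ]] [ 0.6399 -0.1181  0.019 ]
[ 0.63917744 -0.11836332  0.041     ]
[ 0.63765048 -0.1180279   0.06918241] [-0.33801034  0.94113961  0.00128527 -0.00189626] [array([-0.18, -0.16,  4.67]), 'yaw', np.float64(0.01)]
```

Request:
{"name": "drive_tool", "arguments": {"plan": [[[0, 0, 2.0], 0, 0.6], [[0, 0, 2.0], 0, 0.6], [[0, 0, 0.8], 0, 0.6], [[0, 0, 0], 0, 0.6], [[0, 0, 0], 0, 0.6]]}}

```text
time: 4.05
ee_pos: [0.6407, -0.1188, 0.0249]
orientation: [-0.338, 0.941, -0.001, 0.001]
force: [-0.2, 0.2, 0.3]
opening: 0.0511
```

Request:
{"name": "drive_tool", "arguments": {"plan": [[[0, 0, 0], 0, 0], [[0, 0, 0], 0, 0], [[0, 0, 0], 0, 0], [[0, 0, 0], 0, 0], [[0, 0, 0], 0, 0]], "squeeze": 60}}

```text
time: 4.55
ee_pos: [0.6404, -0.1188, 0.0246]
orientation: [-0.338, 0.941, -0.001, 0.001]
force: [-0.5, -0.5, 6.4]
opening: 0.0145
```

Request:
{"name": "drive_tool", "arguments": {"plan": [[[0, 0, 0], 0, 0], [[0, 0, 0], 0, 0]]}}

```text
time: 4.75
ee_pos: [0.6404, -0.1188, 0.0246]
orientation: [-0.338, 0.941, -0.001, 0.001]
force: [-0.5, 1.4, 6.2]
opening: 0.0146
```

Request:
{"name": "drive_tool", "arguments": {"plan": [[[0, 0, -1.0], 0, 0], [[0, 0, -3.0], 0, 0], [[0, 0, -4.0], 0, 0], [[0, 0, -4.0], 0, 0], [[2.5, -0.5, -3.0], 0, 0]]}}

```text
time: 5.25
ee_pos: [0.6254, -0.1367, 0.1763]
orientation: [-0.34, 0.941, -0.001, 0.002]
force: [0.7, -0.4, -0.4]
opening: 0.0145
```

Request:
{"name": "drive_tool", "arguments": {"plan": [[[3.5, -0.6, -2.5], 0, 0], [[3.5, -0.6, -2.5], 0, 0], [[3.5, -0.6, -2.0], 0, 0], [[3.0, -0.5, 0], 0, 0], [[1.4, -0.3, 0], 0, 0]]}}

```text
time: 5.75
ee_pos: [0.5234, -0.2548, 0.2441]
orientation: [-0.337, 0.941, -0.0, -0.0]
force: [-0.4, 0.3, -1.4]
opening: 0.0142
```

Request:
{"name": "drive_tool", "arguments": {"plan": [[[0, 0, 0], 0, 0], [[0, 0, 0], 0, 0], [[0, 0, 0], 0, 0]]}}

```text
time: 6.05
ee_pos: [0.5254, -0.2519, 0.2424]
orientation: [-0.339, 0.941, 0.001, -0.0]
force: [0.7, 0.4, -0.7]
opening: 0.0147
```

```bash
python3 snap.py wrist w3
```

```text
6.05 [ 0.5254 -0.2519  0.2424] -140.39 [ 0.7  0.4 -0.7] 0.01471287351682931 [-0.52  0.22  1.72  0.    1.2  -2.78]
```

View pics/w3.png

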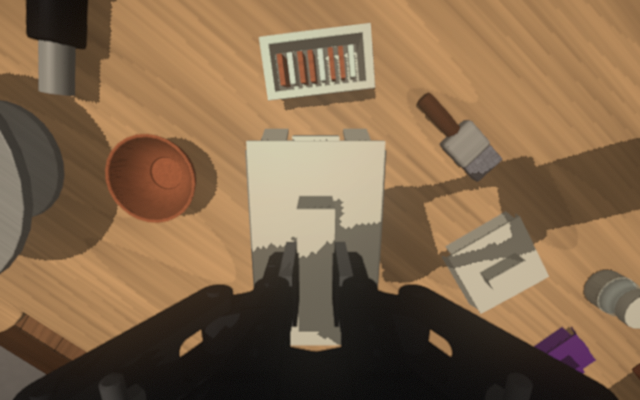

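The lid is held at the rib, plate corners about (247,141)–(386,141). The tub is clear beyond it, with its rim at (260,37), (371,24), (375,88) and (267,100). I'll enlarge it for the rim corners.

```bash
python3 - <<'E'
from h import *
d,st=pickle.load(open("w3.pkl","rb"))
a=cv2.resize(d["frame"][10:110,245:390],None,fx=5,fy=5,interpolation=cv2.INTER_CUBIC)
cv2.imwrite("pics/w3c.png",a)
E
```

```text
(no output)
```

View pics/w3c.png

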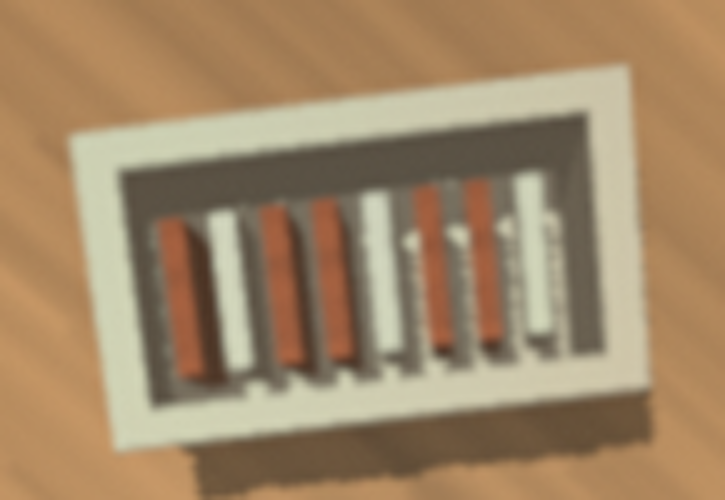

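```bash
python3 - <<'E'
from h import *
from station import env
d,st=pickle.load(open("w3.pkl","rb"))
ang=lambda v:np.degrees(np.arctan2(v[1],v[0])).round(2)
P=onz(d,[(x/5+245-.4,y/5+10-.4) for x,y in [(70,132),(630,66),(650,390),(115,450)]],.056,st)
print(P.round(4),P.mean(0).round(4),[np.linalg.norm(P[i]-P[i-1]).round(4) for i in range(4)],ang(P[1]-P[0]),ang(P[2]-P[3]),ang(P[3]-P[0]),ang(P[2]-P[1]))
# lid in hand: plate front corners; rib front top
zp=st["ee_pos"][2]-.0055+.0
for zz in (st["ee_pos"][2]-.0055,):
  Q=onz(d,[(247,142),(386,142)],zz,st);R=Ro.from_quat(st["orientation"]).as_matrix()
  print("lid front corners tool",((Q-st["ee_pos"])@R).round(4))
Q=onz(d,[(297,209),(333,209)],st["ee_pos"][2]+.0165,st);print("rib front",((Q-st["ee_pos"])@R).round(4))
s=env.read_state();print(s["ee_pos"],s["orientation"])
E
```

```text
[[ 0.4513 -0.382   0.056 ]
 [ 0.3753 -0.3081  0.056 ]
 [ 0.416  -0.2663  0.056 ]
 [ 0.4918 -0.3402  0.056 ]] [ 0.4336 -0.3241  0.056 ] [np.float64(0.0582), np.float64(0.106), np.float64(0.0583), np.float64(0.1058)] 135.77 135.71 45.95 45.74
lid front corners tool [[ 0.0561 -0.0312  0.0054]
 [ 0.056   0.0327  0.0055]]
rib front [[ 0.0306 -0.0074 -0.0165]
 [ 0.0306  0.0075 -0.0165]]
[ 0.5255512  -0.25188492  0.24253339] [-3.39010217e-01  9.40782456e-01  6.48619627e-04 -1.50896751e-04]
```

Request:
{"name": "drive_tool", "arguments": {"plan": [[[0, 0, 0], 8.4, 0], [[0, 0, 0], 8.4, 0], [[0, 0, 0], 8.4, 0], [[0, 0, 0], 8.4, 0], [[0, 0, 0], 8.4, 0]]}}

```text
time: 6.6
ee_pos: [0.5256, -0.252, 0.2427]
orientation: [0.024, 1.0, 0.0, -0.0]
force: [-0.5, 0.1, -1.1]
opening: 0.0144
```

Request:
{"name": "drive_tool", "arguments": {"plan": [[[0, 0, 0], 8.4, 0], [[0, 0, 0], 8.4, 0], [[0, 0, 0], 8.4, 0], [[0, 0, 0], 8.4, 0], [[0, 0, 0], 8.2, 0]]}}

```text
time: 7.1
ee_pos: [0.5256, -0.252, 0.2427]
orientation: [0.379, 0.926, 0.0, -0.0]
force: [0.1, -0.4, -0.8]
opening: 0.0146
```

Request:
{"name": "drive_tool", "arguments": {"plan": [[[0, 0, 0], 0, 0], [[0, 0, 0], 0, 0]]}}

```text
time: 7.3
ee_pos: [0.5254, -0.2524, 0.2429]
orientation: [0.375, 0.927, 0.0, -0.0]
force: [-0.1, 0.2, 0.1]
opening: 0.0142
```

```bash
python3 - <<'E'
from h import *
from station import env
st=env.read_state();print(st["ee_pos"],st["qpos"].round(2),plan(st,[.4336,-.3241,.095],45.8))
E
```

```text
[ 0.52538867 -0.25240971  0.24291591] [-0.52  0.22  1.72  0.    1.2  -1.33] [array([  1.61, -11.53,  14.79]), 'yaw', np.float64(0.19)]
```

Request:
{"name": "drive_tool", "arguments": {"plan": [[[0.4, -2.9, 0.0], 0.2, 0], [[0.4, -2.9, 2.0], 0, 0], [[0.4, -2.9, 3.0], 0, 0], [[0.4, -2.8, 3.0], 0, 0], [[0, 0, 3.0], 0, 0]]}}

```text
time: 7.8
ee_pos: [0.431, -0.3256, 0.1324]
orientation: [0.378, 0.926, -0.001, -0.0]
force: [-0.3, -0.3, -0.7]
opening: 0.0143
```

Request:
{"name": "drive_tool", "arguments": {"plan": [[[0, 0, 2.5], 0, 0], [[0, 0, 0.8], 0, 0], [[0, 0, 0], 0, 0], [[0, 0, 0], 0, 0]]}}

```text
time: 8.2
ee_pos: [0.4341, -0.3246, 0.1013]
orientation: [0.378, 0.926, -0.0, 0.001]
force: [0.6, 0.7, -0.7]
opening: 0.014
```

```bash
python3 snap.py side s4;  python3 - <<'E'
from h import *
from station import env
d,_=pickle.load(open("s4.pkl","rb"));cv2.imwrite("pics/s4c.png",cv2.resize(d["frame"][220:340,220:360],None,fx=4,fy=4,interpolation=cv2.INTER_CUBIC))
st=env.read_state();print(st["ee_pos"],st["orientation"],plan(st,[.4336,-.3241,.0645],45.8))
E
```

```text
8.2 [ 0.4341 -0.3246  0.1013] 135.62 [ 0.6  0.7 -0.7] 0.01404244527931538 [-0.72  0.31  1.92  0.    0.9  -1.52]
[ 0.43449451 -0.324909    0.10185807] [ 3.77709572e-01  9.25922816e-01 -5.12456149e-04  1.46852713e-03] [array([ 0.13, -0.01,  3.74]), 'yaw', np.float64(-0.18)]
```

View pics/s4c.png

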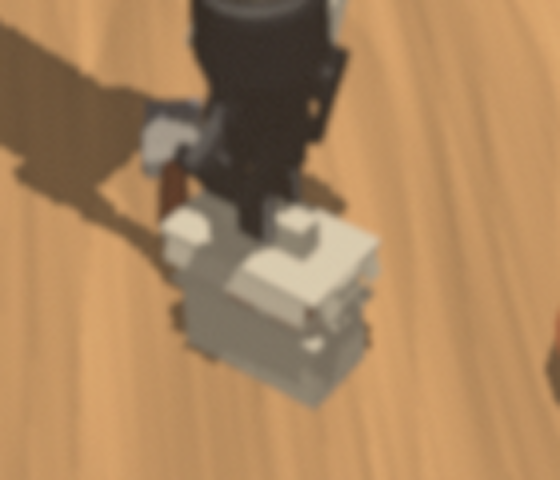

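The side view crop shows the lid just above the tub and squarely aligned, its far short end and clip over the tub end at (340,290). Lowering now.

Request:
{"name": "drive_tool", "arguments": {"plan": [[[0.1, 0, 1.0], 0, 0], [[0, 0, 1.0], 0, 0], [[0, 0, 0.4], 0, 0], [[0, 0, 0.2], 0, 0], [[0, 0, 0], 0, 0]]}}

```text
time: 8.75
ee_pos: [0.4332, -0.3242, 0.0746]
orientation: [0.378, 0.926, -0.0, 0.001]
force: [2.0, -1.4, -0.9]
opening: 0.0142
```

Request:
{"name": "drive_tool", "arguments": {"plan": [[[0, 0, 0.2], 0, 0], [[0, 0, 0.2], 0, 0], [[0, 0, 0], 0, 0]]}}

```text
time: 9.05
ee_pos: [0.4331, -0.3241, 0.071]
orientation: [0.378, 0.926, -0.0, 0.001]
force: [1.1, -0.3, 2.2]
opening: 0.0144
```

Request:
{"name": "drive_tool", "arguments": {"plan": [[[0, 0, 0.2], 0, 0], [[0, 0, 0], 0, 0]]}}

```text
time: 9.25
ee_pos: [0.4317, -0.3229, 0.0676]
orientation: [0.378, 0.926, 0.0, -0.001]
force: [1.0, -0.9, -1.2]
opening: 0.0144
```

Request:
{"name": "drive_tool", "arguments": {"plan": [[[0, 0, 0.2], 0, 0], [[0, 0, 0], 0, 0]]}}

```text
time: 9.45
ee_pos: [0.4315, -0.3228, 0.0654]
orientation: [0.378, 0.926, 0.0, -0.001]
force: [0.9, -1.0, -0.6]
opening: 0.0144
```

Request:
{"name": "drive_tool", "arguments": {"plan": [[[0, 0, 0.2], 0, 0], [[0, 0, 0], 0, 0]]}}

```text
time: 9.65
ee_pos: [0.4317, -0.3229, 0.0646]
orientation: [0.378, 0.926, 0.0, -0.001]
force: [-0.4, 0.6, 5.9]
opening: 0.0143
```

Request:
{"name": "drive_tool", "arguments": {"plan": [[[0, 0, 0.2], 0, 0], [[0, 0, 0], 0, 0]]}}

```text
time: 9.85
ee_pos: [0.4317, -0.3228, 0.0646]
orientation: [0.378, 0.926, 0.0, -0.002]
force: [-5.2, 3.0, 17.7]
opening: 0.0143
```

Request:
{"name": "drive_tool", "arguments": {"plan": [[[0, 0, 0.2], 0, 0], [[0, 0, 0], 0, 0]]}}

```text
time: 10.05
ee_pos: [0.4318, -0.3229, 0.0646]
orientation: [0.378, 0.926, 0.001, -0.002]
force: [-9.1, 6.5, 29.7]
opening: 0.0144
```

Hard stop at TCP z 0.0646, which is 40 mm plus the 24.6 mm grip height, so the lid is fully home. Releasing the press, then a test lift.

Request:
{"name": "drive_tool", "arguments": {"plan": [[[0, 0, -0.5], 0, 0], [[0, 0, 0], 0, 0], [[0, 0, 0], 0, 0]]}}

```text
time: 10.35
ee_pos: [0.4316, -0.3227, 0.0646]
orientation: [0.378, 0.926, 0.0, -0.001]
force: [-1.5, 1.3, 3.2]
opening: 0.0141
```

Request:
{"name": "drive_tool", "arguments": {"plan": [[[0, 0, -0.5], 0, 0], [[0, 0, -1.0], 0, 0], [[0, 0, -1.0], 0, 0], [[0, 0, 0], 0, 0], [[0, 0, 0], 0, 0]]}}

```text
time: 10.85
ee_pos: [0.4327, -0.3237, 0.0909]
orientation: [0.378, 0.926, -0.0, 0.001]
force: [0.1, 0.7, -2.9]
opening: 0.0146
```

```bash
python3 snap.py side s5; python3 snap.py scene c5; python3 - <<'E'
from h import *
d,_=pickle.load(open("s5.pkl","rb"));e,_=pickle.load(open("c5.pkl","rb"))
cv2.imwrite("pics/s5c.png",np.hstack([cv2.resize(d["frame"][220:340,240:340],None,fx=4,fy=4,interpolation=cv2.INTER_CUBIC),cv2.resize(e["frame"][210:330,150:250],None,fx=4,fy=4,interpolation=cv2.INTER_CUBIC)]))
E
```

```text
10.85 [ 0.4327 -0.3237  0.0909] 135.54 [ 0.1  0.7 -2.9] 0.014642810691650644 [-0.72  0.33  1.93  0.    0.88 -1.52]
10.9 [ 0.4323 -0.3234  0.0904] 135.54 [-0.2  0.6 -3.5] 0.014390208790657992 [-0.72  0.33  1.93  0.    0.88 -1.52]
```

View pics/s5c.png

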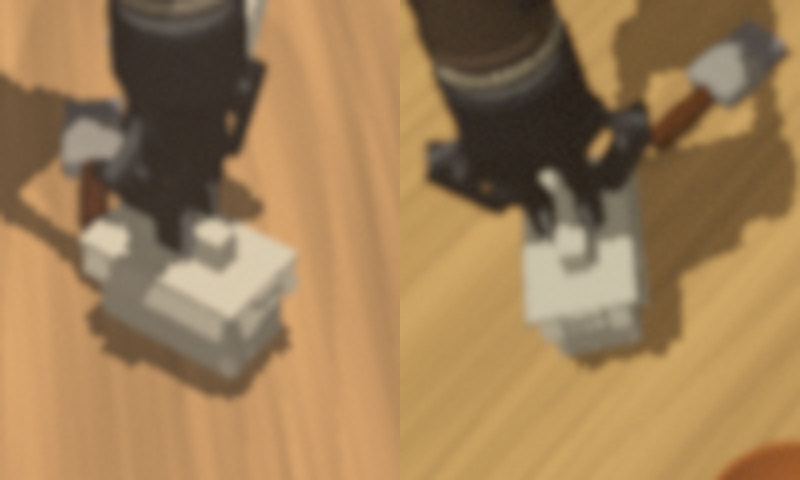

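Lifting 26 mm gives −3 N (about 0.29 kg), so the clips hold the tub, and both crops show the lid level with the tub hanging beneath. I'll raise it, turn it, and carry it to a point where the wrist camera sees the plank.

Request:
{"name": "drive_tool", "arguments": {"plan": [[[0, 0, -2.0], 0, 0], [[0, 0, -4.0], -7, 0], [[0, 0, -4.0], -8, 0], [[0, 0, -4.0], -8, 0], [[0, 0, -3.0], -8, 0]], "squeeze": 80}}

```text
time: 11.45
ee_pos: [0.4327, -0.3237, 0.2626]
orientation: [0.114, 0.993, -0.001, 0.001]
force: [0.6, -1.0, -3.8]
opening: 0.0139
```

Request:
{"name": "drive_tool", "arguments": {"plan": [[[0, 0, -1.0], -7.5, 0], [[-0.5, 1.5, 0], 0, 0], [[-0.9, 3.0, 0], 0, 0], [[-1.3, 4.2, 0], 0, 0], [[-1.3, 4.2, 0], 0, 0]]}}

```text
time: 11.95
ee_pos: [0.4847, -0.1967, 0.2681]
orientation: [0.054, 0.999, 0.001, -0.002]
force: [1.1, 0.1, -3.6]
opening: 0.0138
```

Request:
{"name": "drive_tool", "arguments": {"plan": [[[-1.3, 4.2, 0], 0, 0], [[-1.3, 4.2, 0], 0, 0], [[-1.3, 4.2, 0], 0, 0], [[-1.3, 4.2, 0], 0, 0], [[-1.3, 4.2, 0], 0, 0]]}}

```text
time: 12.45
ee_pos: [0.5708, 0.0059, 0.268]
orientation: [0.053, 0.999, 0.0, -0.002]
force: [0.4, -0.1, -3.3]
opening: 0.014
```

Request:
{"name": "drive_tool", "arguments": {"plan": [[[-1.3, 4.2, 0], 0, 0], [[-1.3, 4.2, 0], 0, 0], [[-1.3, 4.2, 0], 0, 0], [[-1.3, 4.2, 0], 0, 0], [[-1.3, 4.2, 0], 0, 0]]}}

```text
time: 12.95
ee_pos: [0.6569, 0.2077, 0.2673]
orientation: [0.053, 0.999, -0.0, -0.002]
force: [0.5, 0.5, -4.0]
opening: 0.0139
```

Request:
{"name": "drive_tool", "arguments": {"plan": [[[-1.3, 4.2, 0], 0, 0], [[-0.9, 3.0, 0], 0, 0], [[-0.5, 1.2, 0], 0, 0], [[0, 0, 0], 0, 0], [[0, 0, 0], 0, 0]]}}

```text
time: 13.45
ee_pos: [0.6923, 0.2858, 0.2676]
orientation: [0.052, 0.999, -0.001, -0.002]
force: [-0.3, -0.2, -3.9]
opening: 0.0139
```

```bash
python3 snap.py wrist w6
```

```text
13.45 [0.6923 0.2858 0.2676] 174.02 [-0.3 -0.2 -3.9] 0.01391050979789292 [ 0.33  0.53  1.26 -0.    1.36 -1.13]
```

View pics/w6.png

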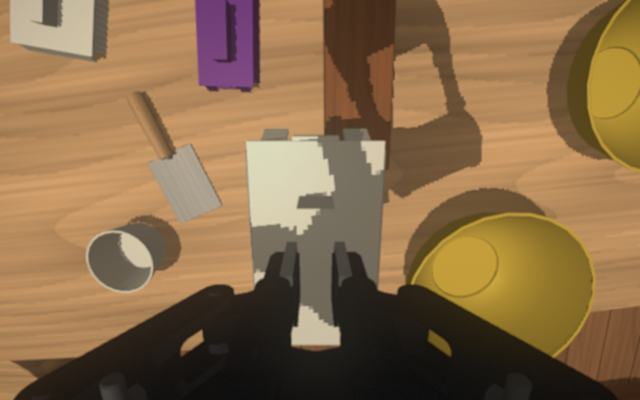

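The wrist view shows the plank ahead of the held tub, its edges at about x=324 and x=393 (rows 0–135). I'll fit the edges by gradient.

```bash
python3 - <<'E'
from h import *
d,st=pickle.load(open("w6.pkl","rb"))
hsv=cv2.cvtColor(d["frame"],cv2.COLOR_BGR2HSV)
g=d["frame"].astype(float)
for r in range(5,136,26):
    print(r,[tuple(int(v) for v in g[r,c]) for c in (318,321,323,324,326,330,360,388,391,392,394,396,399)])
cv2.imwrite("pics/w6c.png",cv2.resize(d["frame"][0:145,300:420],None,fx=4,fy=4,interpolation=cv2.INTER_CUBIC))
E
```

```text
5 [(96, 142, 188), (94, 140, 185), (64, 98, 135), (48, 77, 117), (48, 80, 125), (43, 70, 109), (28, 47, 73), (28, 46, 70), (28, 46, 72), (27, 46, 72), (28, 47, 71), (46, 70, 94), (51, 77, 102)]
31 [(94, 141, 186), (93, 140, 184), (65, 98, 133), (42, 65, 92), (31, 50, 76), (32, 51, 77), (30, 50, 77), (29, 47, 73), (28, 47, 74), (26, 45, 72), (35, 57, 80), (51, 77, 102), (53, 78, 104)]
57 [(88, 131, 173), (87, 130, 171), (68, 103, 140), (52, 80, 118), (51, 83, 130), (46, 74, 114), (31, 51, 79), (50, 82, 131), (50, 81, 129), (47, 78, 122), (49, 76, 103), (77, 115, 152), (91, 137, 179)]
83 [(95, 142, 187), (96, 143, 188), (77, 117, 156), (56, 87, 124), (52, 83, 130), (53, 86, 134), (34, 54, 82), (53, 84, 134), (47, 76, 118), (54, 85, 121), (86, 129, 170), (87, 130, 171), (88, 130, 172)]
109 [(100, 147, 192), (101, 149, 196), (87, 128, 170), (63, 95, 131), (55, 84, 130), (56, 87, 134), (34, 53, 80), (53, 85, 132), (47, 73, 104), (60, 91, 121), (93, 138, 182), (94, 140, 185), (95, 141, 186)]
135 [(95, 121, 142), (90, 116, 138), (84, 107, 126), (77, 95, 109), (74, 90, 100), (74, 90, 101), (82, 98, 105), (39, 57, 84), (53, 78, 102), (55, 80, 105), (56, 81, 106), (56, 81, 106), (56, 82, 107)]
```

View pics/w6c.png

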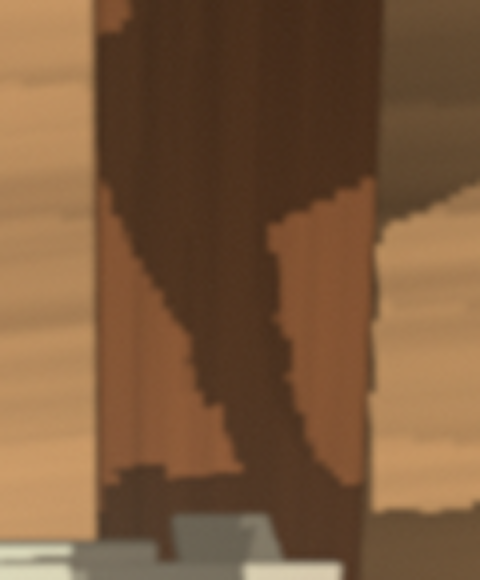

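```bash
python3 - <<'E'
from h import *
d,st=pickle.load(open("w6.pkl","rb"))
f=lambda c:[(x/4+300-.4,y/4-.4) for x,y in c]
L=onz(d,f([(96,10),(99,480)]),.09,st);Rr=onz(d,f([(382,10),(362,480)]),.09,st)
ang=lambda v:np.degrees(np.arctan2(v[1],v[0])).round(2)
print(L.round(4),Rr.round(4),ang(L[0]-L[1]),ang(Rr[0]-Rr[1]))
u=(L[0]-L[1])/np.linalg.norm(L[0]-L[1])+(Rr[0]-Rr[1])/np.linalg.norm(Rr[0]-Rr[1]);u/=np.linalg.norm(u);n=np.array([-u[1],u[0],0])
print("width",(Rr.mean(0)-L.mean(0))@n, "dir",ang(u)); c=(L.mean(0)+Rr.mean(0))/2
print("line pt",c, "offset at (.54,.33)")
for x in(.53,.54,.575,.65): print(x,(c+u*(x-c[0])/u[0])[1].round(4))
R=Ro.from_quat(st["orientation"]).as_matrix();Q=onz(d,[(247,142),(386,142)],st["ee_pos"][2]-.0055,st);print(((Q-st["ee_pos"])@R).round(4))
E
```

```text
[[0.5265 0.3106 0.09  ]
 [0.6295 0.3011 0.09  ]] [[0.5329 0.3749 0.09  ]
 [0.6361 0.365  0.09  ]] 174.72 174.56
width -0.06441444320286678 dir 174.64
line pt [0.58124758 0.33790271 0.09      ] offset at (.54,.33)
0.53 0.3427
0.54 0.3418
0.575 0.3385
0.65 0.3314
[[ 0.0562 -0.0312  0.0058]
 [ 0.0562  0.0327  0.0057]]
```

```bash
python3 - <<'E'
from h import *
from station import env
st=env.read_state();print(st["ee_pos"],plan(st,[.576,.338,.165],84.64))
E
```

```text
[0.69256238 0.28509422 0.26825712] [array([12.11,  4.06, 10.36]), 'yaw', np.float64(-0.66)]
```

Request:
{"name": "drive_tool", "arguments": {"plan": [[[2.0, 0.7, 0], 0, 0], [[3.5, 1.2, 0], 0, 0], [[3.5, 1.2, 0], 0, 0], [[2.2, 0.7, 0], 0, 0], [[0.9, 0.3, 2.0], -0.7, 0]]}}

```text
time: 14.0
ee_pos: [0.5772, 0.3399, 0.2542]
orientation: [0.046, 0.999, 0.002, 0.002]
force: [1.3, 0.2, -3.4]
opening: 0.0139
```

Request:
{"name": "drive_tool", "arguments": {"plan": [[[0, 0, 3.0], 0, 0], [[0, 0, 2.5], 0, 0], [[0, 0, 1.0], 0, 0], [[0, 0, 0], 0, 0], [[0, 0, 0], 0, 0]]}}

```text
time: 14.5
ee_pos: [0.5787, 0.3387, 0.1864]
orientation: [0.046, 0.999, 0.0, 0.001]
force: [0.3, 0.1, -1.8]
opening: 0.0139
```

```bash
python3 snap.py side s7; python3 snap.py scene c7; python3 - <<'E'
from h import *
from station import env
d,_=pickle.load(open("s7.pkl","rb"));e,_=pickle.load(open("c7.pkl","rb"))
cv2.imwrite("pics/s7c.png",np.hstack([cv2.resize(d["frame"][90:190,240:350],None,fx=3.6,fy=3.6,interpolation=cv2.INTER_CUBIC),cv2.resize(e["frame"][80:180,305:415],None,fx=3.6,fy=3.6,interpolation=cv2.INTER_CUBIC)]))
st=env.read_state();print(st["ee_pos"],plan(st,[.576,.338,.1555],84.64))
E
```

```text
14.5 [0.5787 0.3387 0.1864] 174.68 [ 0.3  0.1 -1.8] 0.013901544201341693 [ 0.46  0.43  1.56 -0.    1.15 -1.01]
14.55 [0.5792 0.3392 0.1873] 174.69 [-0.2  0.2 -3.8] 0.014042280415161798 [ 0.46  0.43  1.56 -0.    1.15 -1.01]
[0.57937615 0.33937571 0.18758216] [array([ 0.33, -0.17,  3.21]), 'yaw', np.float64(0.06)]
```

View pics/s7c.png

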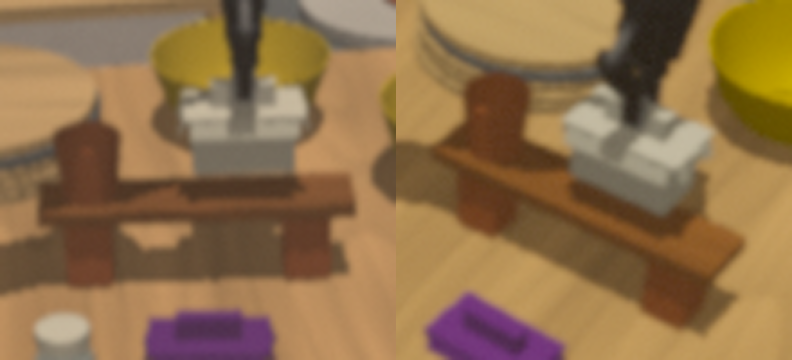

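The crops show the closed tub level above the plank's free part, clear of the cup. It is about 46 mm from the plank's middle, so I'll shift it 4 mm and lower it.

Request:
{"name": "drive_tool", "arguments": {"plan": [[[0.4, -0.2, 1.0], 0, 0], [[0, 0, 1.0], 0, 0], [[0, 0, 0.6], 0, 0], [[0, 0, 0], 0, 0], [[0, 0, 0], 0, 0]]}}

```text
time: 15.1
ee_pos: [0.5734, 0.3373, 0.1586]
orientation: [0.046, 0.999, -0.0, -0.0]
force: [0.6, 1.4, -4.2]
opening: 0.0138
```

Request:
{"name": "drive_tool", "arguments": {"plan": [[[0, 0, 0.2], 0, 0], [[0, 0, 0.2], 0, 0], [[0, 0, 0], 0, 0], [[0, 0, 0], 0, 0]]}}

```text
time: 15.5
ee_pos: [0.5739, 0.3375, 0.1556]
orientation: [0.046, 0.999, 0.0, 0.0]
force: [0.2, -0.2, -2.5]
opening: 0.0139
```

Request:
{"name": "drive_tool", "arguments": {"plan": [[[0, 0, 0.1], 0, 0], [[0, 0, 0], 0, 0], [[0, 0, 0], 0, 0]]}}

```text
time: 15.8
ee_pos: [0.574, 0.3376, 0.1548]
orientation: [0.046, 0.999, 0.0, 0.0]
force: [-0.1, -0.1, -1.1]
opening: 0.014
```

Request:
{"name": "drive_tool", "arguments": {"plan": [[[0, 0, 0.1], 0, 0], [[0, 0, 0], 0, 0], [[0, 0, 0], 0, 0]]}}

```text
time: 16.1
ee_pos: [0.574, 0.3377, 0.1547]
orientation: [0.046, 0.999, 0.0, 0.0]
force: [-1.6, -0.4, 5.5]
opening: 0.0138
```

Seated: contact at z 0.1547, against an expected 0.1546. Releasing and backing off straight up.

Request:
{"name": "drive_tool", "arguments": {"plan": [[[0, 0, -0.1], 0, 0], [[0, 0, 0], 0, 0.5], [[0, 0, 0], 0, 0.5], [[0, 0, 0], 0, 0.5], [[0, 0, 0], 0, 0.5]]}}

```text
time: 16.6
ee_pos: [0.5736, 0.3373, 0.1539]
orientation: [0.046, 0.999, -0.0, -0.0]
force: [-0.8, 0.1, -0.3]
opening: 0.0426
```

Request:
{"name": "drive_tool", "arguments": {"plan": [[[0, 0, -1.0], 0, 0.5], [[0, 0, -3.0], 0, 0.5], [[0, 0, -4.0], 0, 0.5], [[-1.0, 0, -4.0], 0, 0.5], [[-2.0, 0, -2.0], 0, 0.5]]}}

```text
time: 17.1
ee_pos: [0.6047, 0.336, 0.3007]
orientation: [0.045, 0.999, 0.002, 0.003]
force: [0.6, 0.8, 0.6]
opening: 0.0427
```

Request:
{"name": "drive_tool", "arguments": {"plan": [[[-2.0, 0, 0], 0, 0.5], [[-1.0, 0, 0], 0, 0.5], [[0, 0, 0], 0, 0.5], [[0, 0, 0], 0, 0.5]]}}

```text
time: 17.5
ee_pos: [0.6324, 0.3316, 0.2928]
orientation: [0.046, 0.999, -0.001, -0.002]
force: [-0.0, 1.5, -0.6]
opening: 0.0426
```

```bash
python3 snap.py wrist w8
```

```text
17.5 [0.6324 0.3316 0.2928] 174.73 [-0.   1.5 -0.6] 0.0425959317894994 [ 0.42  0.44  1.33  0.    1.37 -1.06]
```

View pics/w8.png

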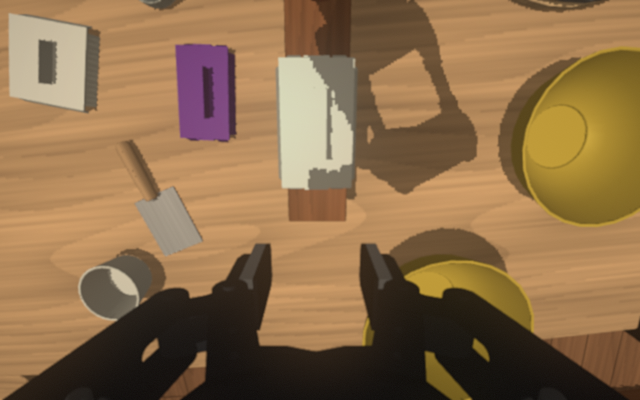

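The closed tub stands on the plank, plate at (278–355, 56–190), with the plank visible above and below it and its −x end at row 220. Measuring.

```bash
python3 - <<'E'
from h import *
d,st=pickle.load(open("w8.pkl","rb"))
cv2.imwrite("pics/w8c.png",cv2.resize(d["frame"][0:230,265:370],None,fx=2.6*1.7,fy=2.6,interpolation=cv2.INTER_CUBIC))
for r in (10,30,45,205,212):
    s=d["frame"][r,:,2].astype(int);print(r,[(c,int(s[c])) for c in list(range(280,293))],[(c,int(s[c])) for c in range(343,356)])
E
```

```text
10 [(280, 180), (281, 180), (282, 176), (283, 158), (284, 136), (285, 127), (286, 127), (287, 126), (288, 121), (289, 118), (290, 118), (291, 121), (292, 125)] [(343, 69), (344, 70), (345, 71), (346, 72), (347, 72), (348, 72), (349, 70), (350, 75), (351, 91), (352, 99), (353, 100), (354, 99), (355, 100)]
30 [(280, 179), (281, 178), (282, 176), (283, 165), (284, 136), (285, 121), (286, 123), (287, 124), (288, 124), (289, 123), (290, 123), (291, 125), (292, 129)] [(343, 71), (344, 74), (345, 75), (346, 76), (347, 75), (348, 74), (349, 74), (350, 81), (351, 94), (352, 102), (353, 103), (354, 102), (355, 102)]
45 [(280, 181), (281, 182), (282, 183), (283, 177), (284, 157), (285, 136), (286, 128), (287, 126), (288, 128), (289, 127), (290, 126), (291, 128), (292, 131)] [(343, 74), (344, 76), (345, 77), (346, 77), (347, 77), (348, 76), (349, 79), (350, 92), (351, 102), (352, 104), (353, 104), (354, 105), (355, 102)]
205 [(280, 192), (281, 193), (282, 193), (283, 192), (284, 194), (285, 195), (286, 192), (287, 175), (288, 144), (289, 125), (290, 129), (291, 133), (292, 133)] [(343, 148), (344, 140), (345, 138), (346, 159), (347, 191), (348, 202), (349, 202), (350, 200), (351, 202), (352, 201), (353, 201), (354, 202), (355, 200)]
212 [(280, 189), (281, 189), (282, 190), (283, 189), (284, 191), (285, 191), (286, 190), (287, 179), (288, 154), (289, 133), (290, 128), (291, 130), (292, 132)] [(343, 148), (344, 139), (345, 138), (346, 161), (347, 190), (348, 198), (349, 199), (350, 199), (351, 200), (352, 199), (353, 199), (354, 200), (355, 200)]
```

View pics/w8c.png

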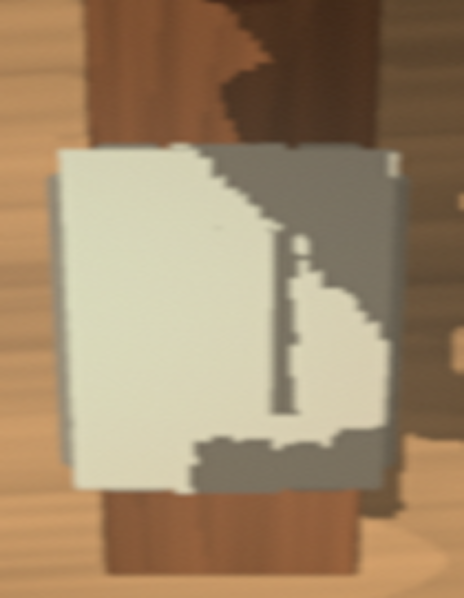

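```bash
python3 - <<'E'
from h import *
from station import env
d,st=pickle.load(open("w8.pkl","rb"))
ang=lambda v:np.degrees(np.arctan2(v[1],v[0])).round(2)
f=[(x/4.42+265-.4,y/2.6-.3) for x,y in [(59,150),(400,150),(383,490),(75,490)]]
P=onz(d,f,.149,st);c=P.mean(0);print(P.round(4),c,[np.linalg.norm(P[i]-P[i-1]).round(4) for i in range(4)],ang(P[0]-P[3]),ang(P[1]-P[2]))
L=onz(d,[(283.6,10),(287.8,208)],.09,st);R=onz(d,[(350.6,10),(346.2,208)],.09,st)
m=(L+R)/2;u=m[0]-m[1];u/=np.linalg.norm(u);n=np.array([-u[1],u[0],0]);print("width",(L-R)@n,ang(u),"across",(c-m)@n)
E=onz(d,[(289,220.5),(346,220.5)],.09,st);print("end",E.round(4),"dist along from -x end",(c-E.mean(0))@u,"mid offset",(c-E.mean(0))@u-.15)
s=env.read_state();print(s["time"],s["force"])
E
python3 snap.py side s9; python3 snap.py scene c9; python3 - <<'E'
from h import *
d,_=pickle.load(open("s9.pkl","rb"));e,_=pickle.load(open("c9.pkl","rb"))
cv2.imwrite("pics/s9c.png",np.hstack([cv2.resize(d["frame"][90:190,240:350],None,fx=3.6,fy=3.6,interpolation=cv2.INTER_CUBIC),cv2.resize(e["frame"][80:180,305:415],None,fx=3.6,fy=3.6,interpolation=cv2.INTER_CUBIC)]))
E
```

```text
[[0.515  0.3113 0.149 ]
 [0.521  0.3754 0.149 ]
 [0.6325 0.365  0.149 ]
 [0.6266 0.301  0.149 ]] [0.57378009 0.33818803 0.149     ] [np.float64(0.112), np.float64(0.0644), np.float64(0.112), np.float64(0.0643)] 174.73 174.65
width [0.0654351  0.06608184] 174.73 across [0.00077746 0.00077746]
end [[0.6778 0.2972 0.09  ]
 [0.6838 0.3622 0.09  ]] dist along from -x end 0.10733439640381781 mid offset -0.04266560359618218
17.55 [-0.25485471  0.21415908 -0.54070515]
17.55 [0.6322 0.3318 0.2929] 174.75 [-0.3  0.2 -0.5] 0.04259979263793964 [ 0.42  0.44  1.33  0.    1.37 -1.06]
17.6 [0.6321 0.3319 0.2931] 174.77 [-0.1  0.8  0.5] 0.042682039754340956 [ 0.42  0.44  1.33  0.    1.37 -1.06]
```

View pics/s9c.png

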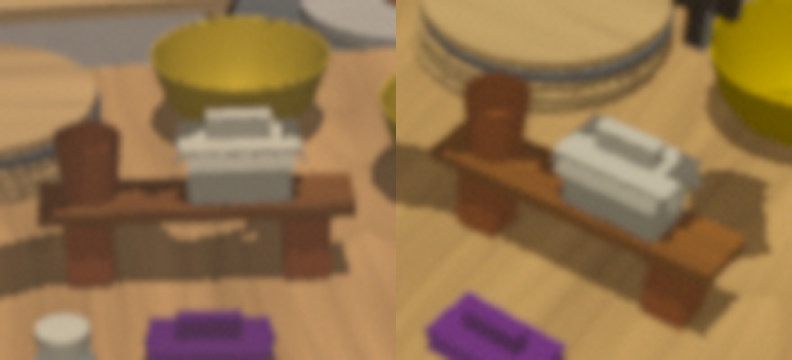

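The tub is 0.8 mm off centre across the plank, parallel to it within 0.1°, 43 mm from its middle, upright, and the gripper is clear. Handing in.

```bash
python3 -c "
from station import env
print(env.job_done())"
```

```text
the job is handed in; nothing more can be done
None
```

The oblong lid is snapped onto the tub, and the closed tub stands on the plank beside the cup. I handed the job in at about 17.6 s of the 51 s allowed; it reported no verdict.

- **Lid:** I pressed straight down until the lid met a hard stop with its origin 40 mm above the tub's, as specified for fully home. The press reached about 30 N, with up to roughly 9 N sideways at the stop. In the test lift the lid carried the tub's whole weight (about 3 N), and the pictures show it level.
- **Placement:** The last wrist view puts the tub 0.8 mm off the plank's centre line and parallel to it within 0.1°. It is 43 mm from the plank's middle towards −x, against about 40 mm asked. It is upright in both fixed views, and the gripper is clear.
- **Other things:** The cup, square lid and purple look-alike look undisturbed in the final pictures; I did not measure them or the other items again.
- **Small disagreements:** The first plank-width reading was 64.4 mm against the stated 66 mm; the later one gave 65.4–66.1 mm. The tub may also have shifted about 2 mm on the table while I pressed the lid on. Neither affected the result.

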